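# Finish an alternating disc-spring stack on the arbor

### The job

Finish the disc-spring stack on the upright arbor: one conical washer is on it already; add two of the three from the tray so that every washer faces the opposite way to the one below it, three washers seated in all. None of them needs turning over: choose by how they lie, and leave the spare one in its place in the tray. Do not knock or shift the brown bottle and the beaker.

Things in the scene. Friction and masses are not known exactly. Their poses are not given: they have to be found in the camera images.
- washer_1: Conical spring washer, one of 4 alike: steel, 64 mm across, 28 mm hole, 18 mm high, about 0.18 kg. Wide end: a rim with an upright outer face in the last 7 mm; it narrows as a cone to 36 mm at the other, domed end, marked by an orange ring; the hollow side is plain. Origin on the axis at mid height (9 mm from either end); z points from wide to narrow end: z up = domed side up, z down = hollow side up.
- washer_2: Conical spring washer, one of 4 alike: steel, 64 mm across, 28 mm hole, 18 mm high, about 0.18 kg. Wide end: a rim with an upright outer face in the last 7 mm; it narrows as a cone to 36 mm at the other, domed end, marked by an orange ring; the hollow side is plain. Origin on the axis at mid height (9 mm from either end); z points from wide to narrow end: z up = domed side up, z down = hollow side up.
- washer_3: Conical spring washer, one of 4 alike: steel, 64 mm across, 28 mm hole, 18 mm high, about 0.18 kg. Wide end: a rim with an upright outer face in the last 7 mm; it narrows as a cone to 36 mm at the other, domed end, marked by an orange ring; the hollow side is plain. Origin on the axis at mid height (9 mm from either end); z points from wide to narrow end: z up = domed side up, z down = hollow side up.
- washer_4: Conical spring washer, one of 4 alike: steel, 64 mm across, 28 mm hole, 18 mm high, about 0.18 kg. Wide end: a rim with an upright outer face in the last 7 mm; it narrows as a cone to 36 mm at the other, domed end, marked by an orange ring; the hollow side is plain. Origin on the axis at mid height (9 mm from either end); z points from wide to narrow end: z up = domed side up, z down = hollow side up.
- stand: Fixed stand: grey 100 x 100 mm plate 12 mm thick, a dark round seat of 60 mm diameter whose top is 20 mm above the worktop, and in its middle the upright arbor, 22 mm in diameter, tip 82 mm above the worktop. Origin on the arbor's axis at worktop level, z up. Any of the four washers, either way up, may be the one that starts on the seat.
- arbor_tip (a point): Tip of the arbor, on its axis, 82 mm above the worktop; the last 8 mm taper to 12 mm. On the arbor, washers that alternate add 18 mm each (rim meets rim, narrow end meets narrow end); two that face the same way nest only 10 mm apart, which is wrong.
- tray: Fixed blue plate, 90 x 330 mm, 10 mm thick, with three round seats of 60 mm diameter at y = -110, 0 and 110 mm of its own y axis, a washer centred on each. The seats' tops are 20 mm above the worktop, 10 mm above the plate, so a washer's rim overhangs its seat by 2 mm all round. Origin at worktop level under the middle seat, z up. Of all four washers two start domed side up.
- brown_bottle: Bystander: brown screw-cap bottle with a black cap, 58 mm in diameter, 142 mm tall, standing loose; origin at the centre of its underside.
- beaker: Bystander: small clear beaker, 52 mm in diameter, 70 mm tall, standing loose; origin at the centre of its underside.
Things that resemble listed ones, but are neither listed nor needed, are in the scene too. Leave any green look-alike of the washer_4 alone.

How it is judged:
At the end, for the whole second after the job is handed in: Three washers sit level on the arbor, centred within 6 mm, each facing the opposite way to the one below and seated on it (origins 29, 47 and 65 mm above the worktop, each within 3 mm; within 0.1 rad of level); the fourth is still within 20 mm of its start in the tray; all are at rest (((((horizontal distance between washer_1 and stand below 0.006 m and z of washer_1 in the frame of stand between 0.026 and 0.032 m and angle between washer_1's own z axis and vertical below 0.1 rad) or (horizontal distance between washer_2 and stand below 0.006 m and z of washer_2 in the frame of stand between 0.026 and 0.032 m and angle between washer_2's own z axis and vertical below 0.1 rad) or (horizontal distance between washer_3 and stand below 0.006 m and z of washer_3 in the frame of stand between 0.026 and 0.032 m and angle between washer_3's own z axis and vertical below 0.1 rad) or (horizontal distance between washer_4 and stand below 0.006 m and z of washer_4 in the frame of stand between 0.026 and 0.032 m and angle between washer_4's own z axis and vertical below 0.1 rad)) and ((horizontal distance between washer_1 and stand below 0.006 m and z of washer_1 in the frame of stand between 0.044 and 0.05 m and angle between washer_1's own z axis and vertical above 3.04 rad) or (horizontal distance between washer_2 and stand below 0.006 m and z of washer_2 in the frame of stand between 0.044 and 0.05 m and angle between washer_2's own z axis and vertical above 3.04 rad) or (horizontal distance between washer_3 and stand below 0.006 m and z of washer_3 in the frame of stand between 0.044 and 0.05 m and angle between washer_3's own z axis and vertical above 3.04 rad) or (horizontal distance between washer_4 and stand below 0.006 m and z of washer_4 in the frame of stand between 0.044 and 0.05 m and angle between washer_4's own z axis and vertical above 3.04 rad)) and ((horizontal distance between washer_1 and stand below 0.006 m and z of washer_1 in the frame of stand between 0.062 and 0.068 m and angle between washer_1's own z axis and vertical below 0.1 rad) or (horizontal distance between washer_2 and stand below 0.006 m and z of washer_2 in the frame of stand between 0.062 and 0.068 m and angle between washer_2's own z axis and vertical below 0.1 rad) or (horizontal distance between washer_3 and stand below 0.006 m and z of washer_3 in the frame of stand between 0.062 and 0.068 m and angle between washer_3's own z axis and vertical below 0.1 rad) or (horizontal distance between washer_4 and stand below 0.006 m and z of washer_4 in the frame of stand between 0.062 and 0.068 m and angle between washer_4's own z axis and vertical below 0.1 rad))) or (((horizontal distance between washer_1 and stand below 0.006 m and z of washer_1 in the frame of stand between 0.026 and 0.032 m and angle between washer_1's own z axis and vertical above 3.04 rad) or (horizontal distance between washer_2 and stand below 0.006 m and z of washer_2 in the frame of stand between 0.026 and 0.032 m and angle between washer_2's own z axis and vertical above 3.04 rad) or (horizontal distance between washer_3 and stand below 0.006 m and z of washer_3 in the frame of stand between 0.026 and 0.032 m and angle between washer_3's own z axis and vertical above 3.04 rad) or (horizontal distance between washer_4 and stand below 0.006 m and z of washer_4 in the frame of stand between 0.026 and 0.032 m and angle between washer_4's own z axis and vertical above 3.04 rad)) and ((horizontal distance between washer_1 and stand below 0.006 m and z of washer_1 in the frame of stand between 0.044 and 0.05 m and angle between washer_1's own z axis and vertical below 0.1 rad) or (horizontal distance between washer_2 and stand below 0.006 m and z of washer_2 in the frame of stand between 0.044 and 0.05 m and angle between washer_2's own z axis and vertical below 0.1 rad) or (horizontal distance between washer_3 and stand below 0.006 m and z of washer_3 in the frame of stand between 0.044 and 0.05 m and angle between washer_3's own z axis and vertical below 0.1 rad) or (horizontal distance between washer_4 and stand below 0.006 m and z of washer_4 in the frame of stand between 0.044 and 0.05 m and angle between washer_4's own z axis and vertical below 0.1 rad)) and ((horizontal distance between washer_1 and stand below 0.006 m and z of washer_1 in the frame of stand between 0.062 and 0.068 m and angle between washer_1's own z axis and vertical above 3.04 rad) or (horizontal distance between washer_2 and stand below 0.006 m and z of washer_2 in the frame of stand between 0.062 and 0.068 m and angle between washer_2's own z axis and vertical above 3.04 rad) or (horizontal distance between washer_3 and stand below 0.006 m and z of washer_3 in the frame of stand between 0.062 and 0.068 m and angle between washer_3's own z axis and vertical above 3.04 rad) or (horizontal distance between washer_4 and stand below 0.006 m and z of washer_4 in the frame of stand between 0.062 and 0.068 m and angle between washer_4's own z axis and vertical above 3.04 rad)))) and ((distance of washer_1 from where it was at the start of the episode below 0.02 m and horizontal distance between washer_1 and stand above 0.1 m) or (distance of washer_2 from where it was at the start of the episode below 0.02 m and horizontal distance between washer_2 and stand above 0.1 m) or (distance of washer_3 from where it was at the start of the episode below 0.02 m and horizontal distance between washer_3 and stand above 0.1 m) or (distance of washer_4 from where it was at the start of the episode below 0.02 m and horizontal distance between washer_4 and stand above 0.1 m)) and linear speed of each of washer_1, washer_2, washer_3, washer_4 below 0.02 m/s); the robot touches nothing.
It fails at once if the brown bottle is tipped or shifted by more than 30 mm (distance of brown_bottle from where it was at the start of the episode above 0.03 m or angle between brown_bottle's own z axis and vertical above 0.4 rad).
It fails at once if the beaker is tipped or shifted by more than 30 mm (distance of beaker from where it was at the start of the episode above 0.03 m or angle between beaker's own z axis and vertical above 0.4 rad).
It also fails if it takes over 58 s, if anything falls off the work surface, if the arm or the gripper's body presses on something with over 40 N, if the wrist force passes 120 N, or if a joint passes its speed limit or range.

### The arm

A 7-joint arm with a two-finger parallel gripper is mounted at the origin on a cart in front of the work surface, level with it; the furniture and walls round the work are solid. World frame = base frame: x ahead of the robot, y to its left, z up, the work surface at z = 0. Lengths are in m, angles in rad, forces in N, time in s.
With the tool pointing down it reaches from about 0.425 to 0.95 m from the base axis. Payload 4.7 kg.
Tool frame: the origin (TCP) lies midway between the tips of the shut fingers; the grasp point (between the pads) lies 19 mm behind it; z points along the fingers, y is the line along which they close (so a half turn about z gives the same grasp; the last joint's range is limited). The gripper opens to 87 mm and grips with 3 to 60 N. Pads are 19 mm wide; open, the fingers measure 117 mm over their backs; the gripper's body (75 mm by 190 mm) begins 51 mm behind the grasp point.
Start: joints at [1.141, 0.469, -0.049, 1.532, 0.024, 1.141, -0.082], TCP at [0.263, -0.622, 0.223] pointing down, gripper open.
Joint ranges: [-2.59, 2.59], [-0.33, 1.99], [-1.39, 1.29], [0.1, 2.45], [-1.04, 4.18], [0.21, 1.99], [-2.66, 2.66]. Speed limits (rad/s): [2.57, 2.57, 3.14, 3.14, 3.14, 3.14, 3.14].

### API

Orientations are given as a unit quaternion [x, y, z, w].
In Python, from bench import robot, fingers, kin, telemetry, capture gives the robot as it stands. The module is installed in compiled form; this text tells all that it offers. Calls block until the motion is done:
- robot.movep(position, orientation): joint-space move of the TCP to a pose.
- robot.movel(position, rot=None, vel=0.15, contact_N=None): straight line of the TCP; rot=None keeps the orientation; vel is the mean speed in m/s. With contact_N (N) it stops when the force on the tool has changed by that much, and returns True; else False.
- robot.move_j(angles): joint-space move.
- fingers.command_gripper(opening, squeeze=None): finger opening in m; squeeze is the grip in N (None keeps the last); returns when the fingers have stopped.
- robot.sleep(seconds).
- kin.ik(position, orientation): joint angles nearest the present ones, or None.
- telemetry.observe(): the state.
- capture(name): name is "scene" or "top" or "wrist"; returns a dict with "frame" (420x560x3 uint8, red, green, blue), "fx", "fy", "cx", "cy" (pixels), "camera_from_world" (4x4, takes a point from world to camera coordinates). Camera axes: x right, y down, z forward; pixel columns grow to the right and rows downward; lengths in m; the calibration is good to about 2 mm. A picture is of the moment at which its call begins. There is no depth.
A pose or a line that the arm cannot do raises robot.Unreachable and nothing moves.
- robot.hand_in(): hands the job in; it is judged then, once.
The state is a dict: "t": time; "qpos": joint angles; "qd": joint speeds; "joint_torque": joint torques, N m; "eef_pos": TCP position; "orientation": TCP orientation; "force": force on the tool from outside, world axes, zero at the start; "wrist_torque": the same for the moment, N m; "gripper_width": finger opening in m; "grip_force": force on a finger pad.
Only numpy, scipy, OpenCV 4.12 (cv2) and the standard library are available. Lean on these libraries where they do the work, as an engineer would, in place of code of your own. Each camera call takes 0.05 s, during which the arm holds its last target. There are 200 camera calls.

## Working session

There is one attempt and no reset: what is moved stays moved. The work goes in short steps, each a Python script; the robot and the scene stay as the last script left them, time stands still between calls to the robot, and variables do not carry over. Pictures are saved under pics/ and viewed, at most 10 in all, crops included, and the job is handed in when it is done.

```bash
mkdir -p pics; cat > h.py <<'E'
import numpy as np, cv2
from bench import robot, fingers, kin, telemetry, capture
def snap(cam,name):
    c=capture(cam); cv2.imwrite(f'pics/{name}.png',cv2.cvtColor(c['frame'],cv2.COLOR_RGB2BGR)); return c
def ray(c,u,v,z):
    T=c['camera_from_world']; R,t=T[:3,:3],T[:3,3]; o=-R.T@t
    d=R.T@np.array([(u-c['cx'])/c['fx'],(v-c['cy'])/c['fy'],1]); return o+d*(z-o[2])/d[2]
def proj(c,p):
    q=c['camera_from_world']@np.r_[p,1]; return c['fx']*q[0]/q[2]+c['cx'],c['fy']*q[1]/q[2]+c['cy']
E
python3 - <<'E'
from h import *
import pickle
cs={n:snap(n,n+'0') for n in('top','scene')}
pickle.dump(cs,open('c0.pkl','wb'))
a=np.hstack([cs[n]['frame'] for n in cs])
s=telemetry.observe(); print(s['t'],s['orientation'],s['eef_pos'])
for n in cs: T=cs[n]['camera_from_world']; print(n,-T[:3,:3].T@T[:3,3])
E
```

```text
0.1 [ 9.79984820e-01  1.99070332e-01 -2.06359424e-04 -8.44473396e-04] [ 0.26316251 -0.62101758  0.22161938]
top [ 0.28885274 -0.06339314  1.4194353 ]
scene [ 0.65701474 -0.73793739  1.09370636]
```

View pics/top0.png

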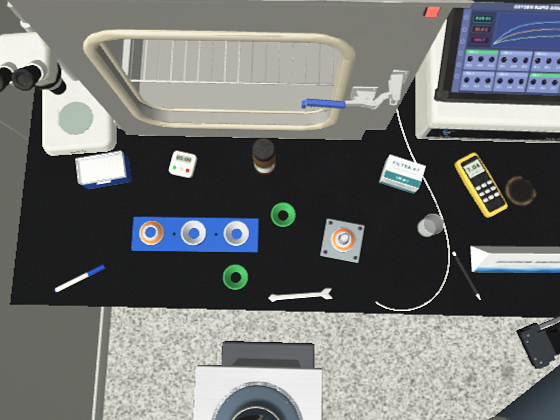

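View pics/scene0.png

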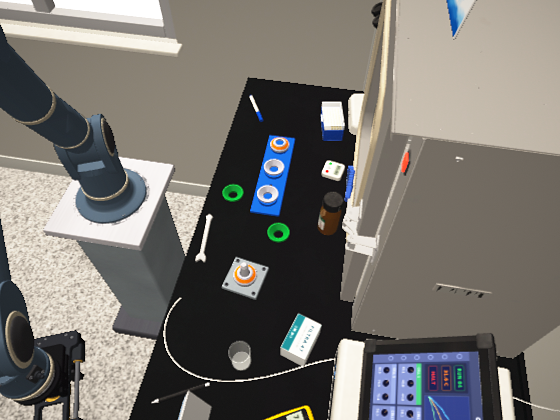

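The top view shows an orange ring, so domed side up, on the stand washer (343,240) and on the left tray washer (151,233). The middle (193,233) and right (237,233) tray washers are plain, so hollow side up. The plan is to add the middle washer first, then the left one, and leave the right one as the spare. Green look-alikes are at (283,214) and (236,277), and the bottle is at (263,157).

```bash
python3 - <<'E'
from h import *
import pickle
cs=pickle.load(open('c0.pkl','rb'))
for n in cs:
    c=cs[n]; hsv=cv2.cvtColor(c['frame'],cv2.COLOR_RGB2HSV)
    b=cv2.inRange(hsv,(100,150,80),(125,255,255))
    k=max(cv2.findContours(b,0,1)[0],key=cv2.contourArea)
    q=np.array([ray(c,*p,.01) for p in cv2.boxPoints(cv2.minAreaRect(k)) ])
    print(n,'tray',q.mean(0).round(4),[np.linalg.norm(q[i]-q[i-1]).round(4) for i in range(2)],(q[np.argsort(q[:,1])][2:].mean(0)-q[np.argsort(q[:,1])][:2].mean(0)).round(4))
    o=cv2.inRange(hsv,(8,120,120),(20,255,255))
    for k in cv2.findContours(o,0,1)[0]:
        if cv2.contourArea(k)>60:
            P=np.array([ray(c,*p[0],.038)[:2] for p in k],np.float32); (x,y),r=cv2.minEnclosingCircle(P)
            if r<.03: print(' orange',round(x,4),round(y,4),'r',round(r,4))
c=cs['top']
for nm,u,v,z in[('bottlecap',263,148,.142),('beaker',430,224,.03),('stand',343,240,.012),('bottlebase',263,172,0),('hoodedge',250,138,0)]: print(nm,ray(c,u,v,z).round(3))
g=c['frame'][215:268,318:370]; cv2.imwrite('pics/st.png',cv2.resize(np.hstack([g,c['frame'][210:263,125:255]])[:,:,::-1],None,fx=4,fy=4,interpolation=2))
E
```

```text
top tray [0.4825 0.1797 0.01  ] [np.float64(0.3301), np.float64(0.0916)] [-0.0032  0.332   0.    ]
 orange 0.4751 -0.2052 r 0.0278
 orange 0.4807 0.2871 r 0.0277
scene tray [0.4799 0.1756 0.01  ] [np.float64(0.0907), np.float64(0.3468)] [-0.0066  0.3441  0.    ]
 orange 0.4761 -0.2124 r 0.0284
bottlecap [0.679 0.001 0.142]
beaker [ 0.52  -0.429  0.03 ]
stand [ 0.475 -0.207  0.012]
bottlebase [0.655 0.007 0.   ]
hoodedge [0.75  0.045 0.   ]
```

View pics/st.png

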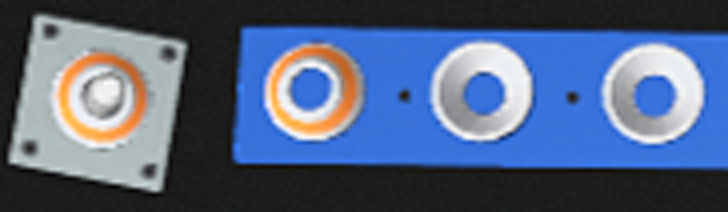

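The close crop confirms it: the stand washer and the left tray washer carry orange rings, and the middle and right ones are plain. The sizes check out too (tray 330 x 92 mm). Next I'll move above the middle washer and look with the wrist camera.

```bash
python3 - <<'E'
from h import *
s=2**-.5
for nm,Q in[('x',[s,s,0,0]),('x2',[s,-s,0,0]),('y',[1,0,0,0])]:
    for p in [(.4825,.18,.16),(.4825,.18,.015),(.481,.289,.015),(.475,-.206,.16),(.475,-.206,.035)]:
        q=kin.ik(p,Q); print(nm,p,None if q is None else np.round(q,2))
robot.movep([.4,-.45,.3],[s,s,0,0])
robot.movep([.4825,.18,.2],[s,s,0,0])
c=snap('wrist','w1'); T=c['camera_from_world']; print(-T[:3,:3].T@T[:3,3], telemetry.observe()['t'],telemetry.observe()['eef_pos'],[np.round(proj(c,p)) for p in[(.4825,.18,.038),(.4825,.29,.038)]])
E
```

```text
x (0.4825, 0.18, 0.16) [ 0.42  0.52 -1.12  1.94  0.54  1.04 -0.95]
x (0.4825, 0.18, 0.015) [ 0.13  0.62 -0.74  2.05  0.64  0.71 -1.02]
x (0.481, 0.289, 0.015) [ 0.07  0.78 -0.97  1.94  0.84  0.89 -1.34]
x (0.475, -0.206, 0.16) [ 0.73  0.33 -0.49  1.95  0.19  0.91  0.14]
x (0.475, -0.206, 0.035) [ 0.67  0.51 -0.43  2.05  0.34  0.66  0.01]
x2 (0.4825, 0.18, 0.16) [ 0.44  0.54 -1.17  1.93  0.58  1.06  2.16]
x2 (0.4825, 0.18, 0.015) [ 0.4   0.87 -1.18  2.04  1.01  0.99  1.82]
x2 (0.481, 0.289, 0.015) [ 0.19  0.93 -1.19  1.93  1.02  1.06  1.68]
x2 (0.475, -0.206, 0.16) [-0.51  0.48  1.12  2.01 -0.52  0.98 -2.27]
x2 (0.475, -0.206, 0.035) [-0.45  0.77  1.11  2.11 -0.93  0.88 -1.92]
y (0.4825, 0.18, 0.16) [ 0.18  0.38 -0.76  1.95  0.32  0.94 -2.31]
y (0.4825, 0.18, 0.015) [-0.09  0.54 -0.45  2.06  0.39  0.62 -2.37]
y (0.481, 0.289, 0.015) [-0.19  0.62 -0.56  1.95  0.49  0.71 -2.62]
y (0.475, -0.206, 0.16) [ 0.49  0.29 -0.2   1.96  0.07  0.89 -1.31]
y (0.475, -0.206, 0.035) [ 0.45  0.47 -0.15  2.06  0.12  0.62 -1.36]
[0.48338035 0.24710502 0.36158724] 3.3667 [0.48305391 0.1790707  0.19994489] [array([277., 197.]), array([277.,  86.])]
```

View pics/w1.png

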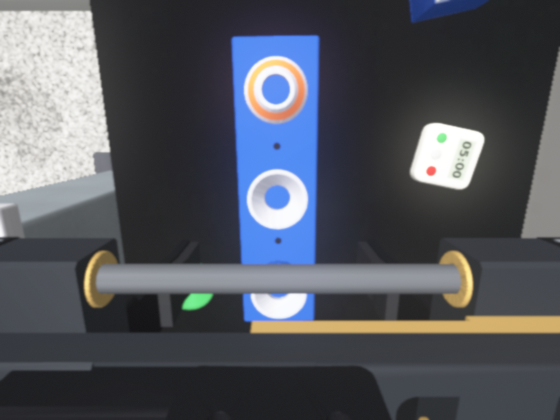

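The wrist view shows the middle washer at (278,199), hollow side up, and the domed one at (276,89). Both are close to where I predicted. I'll measure their outlines, then pick up the middle one.

```bash
cat >> h.py <<'E'
def washers(c,guess):
    hsv=cv2.cvtColor(c['frame'],cv2.COLOR_RGB2HSV); b=cv2.inRange(hsv,(100,150,60),(125,255,255)); out=[]
    for k in cv2.findContours(255-b,cv2.RETR_CCOMP,cv2.CHAIN_APPROX_NONE)[0]:
        for x,y,z in guess:
            u,v=proj(c,(x,y,z))
            if 400<cv2.contourArea(k)<6000 and cv2.pointPolygonTest(k,(u,v),False)>0 :
                P=np.array([ray(c,*p[0],z)[:2] for p in k],np.float32); e=cv2.fitEllipse(P*1000); out.append(np.round(e[0]+e[1],1))
    return out
E
python3 - <<'E'
from h import *
c=capture('wrist')
w=washers(c,[(.4825,.18,.038),(.4805,.288,.024)]); print(w)
m=[e for e in w if 60<e[2]<70 and abs(e[1]-180)<15]
assert m
x,y=m[0][:2]/1000
robot.movel([x,y,.06],vel=.2)
hit=robot.movel([x,y,.016],vel=.06,contact_N=8)
s=telemetry.observe(); print('down',hit,s['eef_pos'],s['force'])
if not hit:
    fingers.command_gripper(.05,25); s=telemetry.observe(); print('grip',s['gripper_width'],s['grip_force'],s['eef_pos'])
    robot.movel([x,y,.2],vel=.2); s=telemetry.observe(); print(s['gripper_width'],s['grip_force'],s['force'],s['t'])
E
```

```text
[array([482. , 177.7,  65.9,  66.6]), array([481.9, 180.6,  23.9,  24.8]), array([480.8, 287.8,  66. ,  66.3]), array([480.8, 288.7,  25.6,  26.2])]
down False [0.48217746 0.17795678 0.01614488] [ 0.34994341  0.46039483 -0.16043493]
grip 0.06251864755018145 26.623172827530652 [0.48213944 0.17768888 0.01619632]
0.06202842188661244 26.490911920554936 [ 0.2348145  -0.29020721 -2.10307733] 6.7917
```

```bash
python3 - <<'E'
from h import *
import pickle
s=2**-.5
robot.movep([.475,-.29,.2],[s,s,0,0])
c=snap('wrist','w2'); o=telemetry.observe(); c['eef']=o['eef_pos']; pickle.dump(c,open('c2.pkl','wb'))
print(o['eef_pos'],o['orientation'],o['gripper_width'],o['t'])
hsv=cv2.cvtColor(c['frame'],cv2.COLOR_RGB2HSV)
m=cv2.inRange(hsv,(8,120,100),(20,255,255))
for k in cv2.findContours(m,0,1)[0]:
    if cv2.contourArea(k)>300:
        P=np.array([ray(c,*p[0],.035)[:2] for p in k],np.float32)*1000; print('orange',cv2.boundingRect(k),[np.round(a,1) for a in cv2.fitEllipse(P)])
for p in [(.475,-.206,.082),(.475,-.206,.02),tuple(o['eef_pos']+[0,0,.02])]: print(np.round(proj(c,p)))
E
```

```text
[ 0.47578935 -0.28822437  0.20020015] [7.06019753e-01 7.08192060e-01 3.35367848e-04 5.37596878e-05] 0.06255760175635183 8.55
orange (198, 321, 54, 11) [array([ 405.5, -444.3]), array([13.8, 73. ]), np.float64(89.3)]
orange (344, 317, 213, 15) [array([ 708.6, -441.1]), array([ 19.9, 309.5]), np.float64(90.7)]
orange (251, 91, 54, 56) [array([ 475.1, -207.7]), array([50.3, 50.5]), np.float64(129.1)]
[277. 115.]
[277. 118.]
[278. 274.]
```

View pics/w2.png

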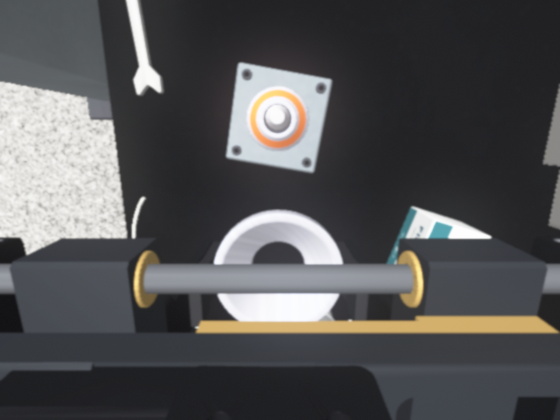

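The stand is in the wrist view with plate screws at (247,74), (321,88), (307,162) and (236,150), and the tip near (278,118). The held washer is level, with its rim from columns 213 to 344 and its far edge at row 209. I'll cast rays for the axis and for the washer's offset in the hand.

```bash
python3 - <<'E'
from h import *
import pickle
c=pickle.load(open('c2.pkl','rb'))
print('screws',np.mean([ray(c,*p,.012) for p in[(247,74),(321,88),(307,162),(236,150)]],0).round(4))
g=c['frame'].astype(int); 
print('tip?',ray(c,278,118,.082).round(4))
z=c['eef'][2]+.022
# held washer far half outline: bright pixels on dark, rows 200-245
m=(g.min(2)>90).astype(np.uint8)*255; m[:203]=0; m[240:]=0; m[:,:205]=0; m[:,352:]=0
k=max(cv2.findContours(m,0,cv2.CHAIN_APPROX_NONE)[0],key=cv2.contourArea)
# top edge: first row per column
E=[(u,np.argmax(m[:,u]>0)) for u in range(225,333) if m[:,u].any()]
P=np.array([ray(c,u,v,z)[:2] for u,v in E])
A=np.c_[2*P,np.ones(len(P))]; s=np.linalg.lstsq(A,(P**2).sum(1),rcond=None)[0]
print('held c',s[:2].round(4),'r',np.sqrt(s[2]+s[0]**2+s[1]**2).round(4),'eef',c['eef'].round(4))
E
```

```text
screws [ 0.4754 -0.2074  0.012 ]
tip? [ 0.4757 -0.2087  0.082 ]
held c [ 0.4757 -0.2852] r 0.0306 eef [ 0.4758 -0.2882  0.2002]
```

```bash
python3 - <<'E'
from h import *
x,y=.4755,-.2096
robot.movel([x,y,.2],vel=.15)
robot.movel([x,y,.085],vel=.12)
hit=robot.movel([x,y,.032],vel=.04,contact_N=6)
s=telemetry.observe(); print(hit,s['eef_pos'],s['force'],s['wrist_torque'],s['t'])
E
```

```text
True [ 0.47535295 -0.2095501   0.03414537] [-1.76573491  0.49061221  5.52549584] [-0.01645332  0.02107961  0.03847593] 11.5167
```

```bash
python3 - <<'E'
from h import *
s=2**-.5; Q=[s,s,0,0]
fingers.command_gripper(.085)
x,y=telemetry.observe()['eef_pos'][:2]
robot.movel([x,y,.2],vel=.2)
robot.movep([.4808,.2885,.16],Q)
hit=robot.movel([.4808,.2885,.014],vel=.1,contact_N=8)
o=telemetry.observe(); print('down',hit,o['eef_pos'],o['force'])
if not hit:
    fingers.command_gripper(.05,25); o=telemetry.observe(); print('grip',o['gripper_width'],o['grip_force'],o['eef_pos'])
    robot.movel([.4808,.2885,.2],vel=.2); o=telemetry.observe(); print(o['gripper_width'],o['grip_force'],o['force'])
    robot.movep([.475,-.29,.2],Q); o=telemetry.observe(); print(o['eef_pos'],o['gripper_width'],o['t'])
    c=snap('wrist','w3'); c['eef']=o['eef_pos']; import pickle; pickle.dump(c,open('c3.pkl','wb'))
E
```

```text
down False [0.48114756 0.28878351 0.01458199] [-0.57707048 -0.73874347  0.04983536]
grip 0.06241588308194732 25.000218641362153 [0.48092062 0.28848637 0.0141084 ]
0.06260181232981635 24.999757802579552 [ 0.22197586 -0.21195221 -2.1076467 ]
[ 0.47565973 -0.28860364  0.20023724] 0.06185206729114574 20.3417
```

View pics/w3.png

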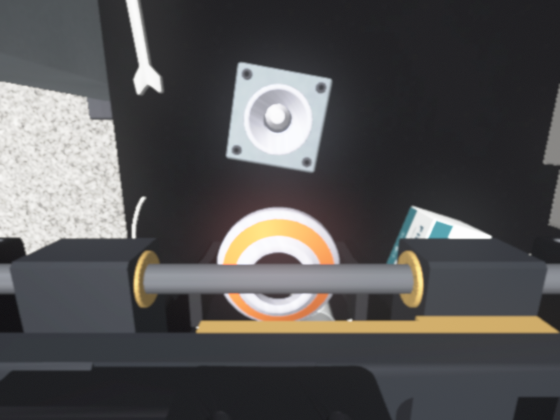

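The second washer sits hollow side up, centred on the arbor at (278,118). The third is held level with its domed side up and its far edge at row 207. I'll correct for its offset in the hand and place it.

```bash
python3 - <<'E'
from h import *
import pickle
c=pickle.load(open('c3.pkl','rb')); g=c['frame'].min(2)
col=g[195:225,279].astype(int); v=195+np.argmax(np.diff(col))+.5
off=ray(c,279,v,c['eef'][2]+.011)[1]-.032-c['eef'][1]; print('row',v,'off',off)
off=float(np.clip(off,0,.003))
x,y=.4755,-.2079-off
robot.movel([x,y,.2],vel=.15)
robot.movel([x,y,.09],vel=.12)
hit=robot.movel([x,y,.0485],vel=.04,contact_N=6)
s=telemetry.observe(); print(hit,s['eef_pos'],s['force'],s['wrist_torque'],s['t'])
E
```

```text
row 206.5 off 0.00028052532933109386
True [ 0.47640318 -0.20819489  0.05397268] [-1.91406332 -0.18574023  6.26579261] [-0.08684419  0.01273096 -0.01729018] 22.9917
```

```bash
python3 - <<'E'
from h import *
y=-.2082
robot.movel([.4764,y,.057],vel=.05)
for x in (.4748,.4755,.4762):
    robot.movel([x,y,.057],vel=.05)
    hit=robot.movel([x,y,.0495],vel=.03,contact_N=6)
    s=telemetry.observe(); print(x,hit,s['eef_pos'],s['force'],s['t'])
    if s['eef_pos'][2]<.0515: break
    robot.movel([x,y,.057],vel=.05)
E
```

```text
0.4748 True [ 0.47644222 -0.20827554  0.05419831] [-0.96262972 -0.57399241  4.08204358] 23.7167
0.4755 True [ 0.47459363 -0.20819072  0.05426142] [-1.25101601 -0.87605806  3.30291556] 24.425
0.4762 True [ 0.47500863 -0.20827318  0.05436737] [-1.45773516  0.62634659  3.97185891] 25.1333
```

The stop height doesn't change with x. The pads close to 62 mm, so the fingertips land on the 64 mm rim below. A 4 mm drop guided by the arbor is safe, so I'll release here.

```bash
python3 - <<'E'
from h import *
s=2**-.5
robot.movel([.4755,-.2082,.0545],vel=.05)
fingers.command_gripper(.085); robot.sleep(.3)
robot.movel([.4755,-.2082,.2],vel=.15)
robot.movep([.475,-.29,.2],[s,s,0,0])
c=snap('wrist','w4'); d=snap('scene','s4')
hsv=cv2.cvtColor(c['frame'],cv2.COLOR_RGB2HSV); m=cv2.inRange(hsv,(8,120,100),(20,255,255)); m[200:]=0
k=max(cv2.findContours(m,0,1)[0],key=cv2.contourArea)
print([np.round(a,1) for a in cv2.fitEllipse(np.array([ray(c,*p[0],.071)[:2] for p in k],np.float32)*1000)],telemetry.observe()['t'])
a=cv2.resize(c['frame'][50:190,200:360],(560,490)); b=cv2.resize(d['frame'][235:325,200:290],(240,240),interpolation=2)
im=np.zeros((490,800,3),np.uint8); im[:,:560]=a; im[:240,560:]=b; im[250:490,560:]=cv2.resize(d['frame'][125:225,240:340],(240,240))
cv2.imwrite('pics/v4.png',im[:,:,::-1])
E
```

```text
[array([ 477.2, -209.8]), array([50.1, 50.4]), np.float64(128.1)] 28.2917
```

View pics/v4.png

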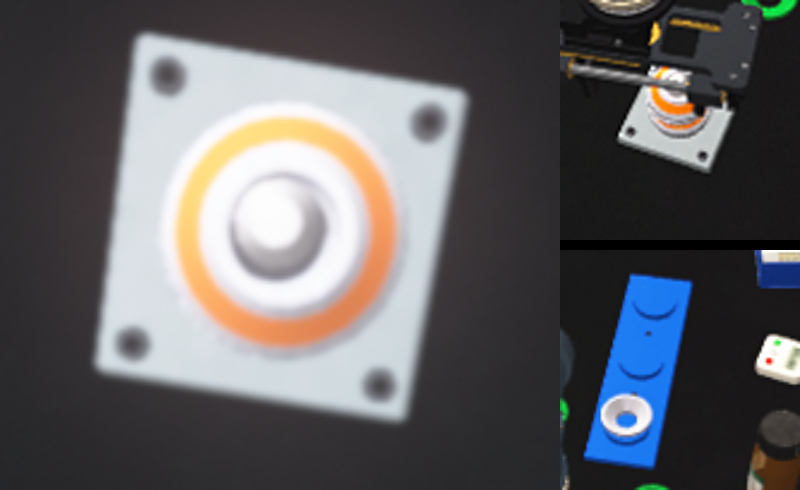

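The top washer's ring reads 50.2 mm across at the seated height, against 50.4 mm for the first washer. It is round, so level, and within about 2-3 mm of the axis. The spare is still in its seat and the bottle is undisturbed, so I'll hand in.

```bash
python3 -c "
from h import *
print(robot.hand_in())"
```

```text
the job is handed in; nothing more can be done
None
```

I handed in the job at about 28 s with three alternating washers on the arbor (domed, hollow, domed side up) and the spare in its tray seat; my last pictures showed the top one level and within about 3 mm of centre, but the hand-in returned no verdict.

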